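Bayonet filter cartridge into the bench filter head

TASK

Fit the two-eared filter cartridge into the filter head: lower it upright with its ears into the two slots, push it down against the spring, and give it a clockwise quarter-turn (seen from above) as far as it goes, so that it stays locked down under the lips when you let go. Leave the other two cartridges standing where they are.

Things in the scene. Friction and masses are not known exactly. Their poses are not given: they have to be found in the camera images.
- cartridge: The one that fits; loose, 0.3 kg, upright on the table. White cylinder, 44 mm diameter, 85 mm tall; at its foot exactly two ears, one each way along its x axis, 70 mm tip to tip, 14 wide, 8 tall. On top a grey bar grip, 56 mm long along x (in line with the ears), 16 thick along y, 28 tall: its top is 113 mm above the foot. Origin: centre of underside, z up.
- socket: Filter head fixed on the table: white block 126 mm square, 31 tall. In its 82 mm well two lips, 20-28 mm high, leave a 54 mm bore with 28 mm wide slots for the ears along x. Spring plate below: 20 mm high free, 7 pressed (4 to 10 N). Press the foot to 8-9 mm, turn clockwise 90 deg till the ears lie along y (dark ridges); stop 5 deg beyond. Locked foot: 12 mm. Origin: centre of underside, z up.
- disc_cartridge: A bystander cartridge to leave alone: the same white body and bar grip, 113 mm tall, but with a full round disc, 72 mm in diameter, as its foot. Origin: centre of the underside, z up.
- wide_cartridge: A bystander cartridge to leave alone: thicker (66 mm in diameter) and shorter (98 mm with its bar grip), with four ears in a cross, 96 mm from tip to tip. Origin: centre of the underside, z up.
Mind the look-alikes: they are no part of the job. Leave any purple look-alike of the socket alone. What is shaped like the cartridge but blue is not meant.

How it is judged:
By the outcome, as a careful person would: the job done as asked, in the order asked, and still so for the second after the job is handed in, with the robot touching nothing.
It also fails if it takes over 48 s, if anything falls off the work surface, if the arm or the gripper's body presses on something with over 40 N, if the wrist force passes 120 N, or if a joint passes its speed limit or range.

ROBOT

A 6-joint arm with a two-finger parallel gripper is mounted at the origin on the work surface. World frame = base frame: x ahead of the robot, y to its left, z up, the work surface at z = 0. Lengths are in mm, angles in degrees, forces in N, time in s.
With the tool pointing down it reaches from about 300 to 850 mm from the base axis. Payload 4.2 kg.
Tool frame: the origin (TCP) lies at the very end of the fingers, on their centre line; the grasp point (between the pads) lies 19 mm behind it (env.tcp_to_grasp is the distance from the TCP to the grasp point, in mm); z points along the fingers, y is the line along which they close (so a half turn about z gives the same grasp; the last joint's range is limited). The gripper opens to 91 mm and grips with 3 to 60 N. Pads are 32 mm wide; open, the fingers measure 118 mm over their backs; the gripper's body (76 mm by 178 mm) begins 60 mm behind the grasp point.
Start: joints at [-76.891, 18.312, 89.639, -0, 72.044, -1.146], TCP at [141.591, -557.311, 213.976] pointing down, gripper open.
Joint ranges: [-177.97, 177.97], [-48.28, 115.42], [12.27, 149.76], [-77.06, 257.06], [2.81, 150.46], [-146.56, 146.56]. Speed limits (degrees/s): [147.25, 147.25, 180, 180, 180, 180].

INTERFACE

Orientations are given as [roll, pitch, yaw] about the fixed x, y, z axes, in that order (R = Rz(yaw) Ry(pitch) Rx(roll)).
In Python, from workcell import env gives the robot as it stands.
- The arm moves only by the tool move_arm, never from a script. Its argument "plan" is a list of rows, each a list of 3 entries, a list of its own where there are three numbers: the shift along the world's x, y, z in cm, then the turn about the world's z in degrees, then the closure, from 0 (fully open) to 1 (shut). In form: [[[x, y, z], turn, claw], ...]. A call has 1 to 5 rows; each row shifts and turns the commanded pose from where the row before left it; what a row does not reach is not made up. A row lasts 1/10 s, in which the tool goes at most 50 mm and 8.59 degrees, less where a joint would pass 70% of its speed; a pose out of reach is approached as far as the arm can. A call is refused whole if a number of a shift passes 5 or a number of a turn 8.59, either way. A call with a gripper value outside its range is refused whole. The fingers move at their own pace and stop on an object; "squeeze" is the grip in N (left out, the last holds). Time passes only in rows, so rows that do not move let the fingers close. It gives the time, the measured TCP pose, the force, the opening and the grip force at its end, in the units of the state.
- env.state(): the state, without advancing time (a new reading comes with each control period).
- env.grab_frame(name): name is "scene" or "top" or "wrist"; returns a dict with "frame" (400x640x3 uint8, red, green, blue), "z_map" (400x640 float32, mm along the optical axis (not along the pixel's ray), 0 where there is no reading), "fovy" (degrees; the focal length in pixels is half the picture's height over the tangent of half this angle, whatever the lens; pixels are square), "cx", "cy" (the principal point, pixels), "D" ([k1, k2, p1, p2, k3] as OpenCV has them; the pictures are not rectified), "position" and "orientation" of the camera in the world. Camera axes: x right, y down, z forward; pixel columns grow to the right and rows downward; lengths in mm; the calibration is good to about 2 mm. A picture is of the moment at which its call begins.
- env.job_done(): hands the job in; it is judged then, once.
Trained networks look in a picture, given as the dict that the camera call returned (one of the last four; its "shot" number tells which), for a name from the list of things; names that differ only in an ending like _2 or _b are one class to them, and where a whole thing is asked for, a point or a joint stands for the part that bears it (a point fixed in the world has none). Each returns a list of dicts, best first, with "score" (0 to 1); they miss things now and then, are a little off and sometimes report something else, mostly with a low value. They report only what shows in the picture. A call takes as long as a camera call. They do not tell look-alikes from the thing itself.
- env.search_frame(picture, label): "point" ([column, row] in pixels, amid what is visible of it).
- env.landmark_of(picture, label): "point" ([column, row] in pixels: a listed point, or the origin of a listed thing).
The state is a dict: "time_s": time; "qpos": joint angles; "qvel": joint speeds; "effort": joint torques, N m; "ee_pos": TCP position; "ee_rot": TCP orientation; "force": force on the tool from outside, world axes, zero at the start; "torque": the same for the moment, N m; "gripper_width": finger opening in mm; "gripper_force": force on a finger pad.
Only numpy, scipy, OpenCV 4.12 (cv2) and the standard library are available. Lean on these libraries where they do the work, as an engineer would, in place of code of your own. Each camera call takes 0.05 s, during which the arm holds its last target. There are 200 camera calls.

## Working session

There is one attempt and no reset: what is moved stays moved. The work goes in short steps, Python scripts to look and compute and a tool call to move; the robot and the scene stay as the last step left them, time stands still between calls to the robot, and variables do not carry over. Pictures are saved under pics/ and viewed, at most 10 in all, crops included, and the job is handed in when it is done.

Besides the shell and the picture viewer there is one more tool, called after "Emit:" in YAML: its name, and indented under it one key for each argument. move_arm: Moves the arm, as the interface text tells. Its arguments: {"type":"object","properties":{"plan":{"type":"array","items":{"type":"array"}},"squeeze":{"type":"number"}},"required":["plan"]}

```bash
mkdir -p pics; cat > h.py <<'E'
from workcell import env
import numpy as np, cv2
from scipy.spatial.transform import Rotation as R
def rot(o):
    o=np.array(o,float)
    return o if o.shape==(3,3) else R.from_euler('xyz',o,degrees=True).as_matrix()
def K(p):
    h=p['frame'].shape[0]; f=h/2/np.tan(np.radians(p['fovy'])/2)
    return np.array([[f,0,p['cx']],[0,f,p['cy']],[0,0,1]])
def world(p,uv,z=None,zw=None):
    uv=np.array(uv,float).reshape(-1,1,2)
    n=cv2.undistortPoints(uv,K(p),np.array(p['D'],float)).reshape(-1,2)
    d=np.c_[n,np.ones(len(n))]; Rm=rot(p['orientation']); t=np.array(p['position'])
    if zw is not None:
        w=d@Rm.T; s=(zw-t[2])/w[:,2]; return t+w*s[:,None]
    return (d*np.array(z).reshape(-1,1))@Rm.T+t
def cloud(p):
    z=p['z_map']; v,u=np.nonzero(z>0)
    return world(p,np.c_[u,v],z[v,u]),u,v
def save(p,n,crop=None,s=1):
    im=p['frame'][...,::-1]
    if crop: im=im[crop[1]:crop[3],crop[0]:crop[2]]
    cv2.imwrite('pics/'+n,cv2.resize(im,None,fx=s,fy=s,interpolation=cv2.INTER_CUBIC))
E
cat > a.py <<'E'
from h import *
ims=[]
for c in ['scene','top']:
    p=env.grab_frame(c); save(p,c+'.png'); print(c,p['position'],p['orientation'],p['fovy'],p['D'])
    for l in ['cartridge','socket','disc_cartridge','wide_cartridge']:
        for r in env.landmark_of(p,l)[:4]:
            print(l,r['score'],np.round(r['point']),world(p,r['point'],zw=0).round()[0])
    np.save('/tmp/'+c+'.npy',p,allow_pickle=True)
print(env.state())
E
python3 a.py
```

```text
scene [919.04551052   3.77666182 588.01266969] [-139.26578685   -1.03272901   93.30031756] 56.954797245047665 [-0.0175602  0.         0.         0.         0.       ]
cartridge 0.95 [288. 297.] [642. -58.   0.]
cartridge 0.62 [278. 247.] [543. -87.   0.]
socket 0.88 [226. 144.] [ 260. -251.    0.]
socket 0.56 [418. 280.] [593. 168.   0.]
disc_cartridge 0.81 [204. 283.] [ 625. -207.    0.]
top [372.37004306 -16.05641135 915.76263376] [-174.2597092     0.34211428  -88.33209979] 46.62040537048284 [0.00469483 0.         0.         0.         0.        ]
cartridge 0.8 [352. 119.] [645. -57.   0.]
cartridge 0.59 [363. 172.] [537. -81.   0.]
cartridge 0.21 [452. 218.] [ 450. -260.    0.]
socket 0.84 [239. 144.] [588. 169.   0.]
socket 0.66 [451. 313.] [ 266. -258.    0.]
disc_cartridge 0.59 [426. 132.] [ 623. -206.    0.]
wide_cartridge 0.65 [454. 218.] [ 451. -262.    0.]
{'time_s': 0.5, 'qpos': array([-7.68916005e+01,  1.83116710e+01,  8.96434731e+01,  1.27587446e-03,
        7.20441850e+01, -1.14506850e+00]), 'qvel': array([ 0.04096403, -0.08412377,  0.00890884, -0.01158572,  0.06951446,
       -0.13263682]), 'effort': array([ 2.98629311e-04, -4.11990094e+01, -2.32039243e+01,  7.27331685e-02,
        3.85031803e-02, -2.78580683e-05]), 'ee_pos': array([ 141.5825655 , -557.27290048,  213.94785811]), 'ee_rot': array([ 1.79999305e+02, -1.20008738e-03,  1.42530747e+01]), 'force': array([ 0.09113277,  0.07587824, -0.44753369]), 'torque': array([ 0.00408563, -0.01021564,  0.02338721]), 'gripper_force': 0.0, 'gripper_width': 91.22437667333514}
```

View pics/scene.png

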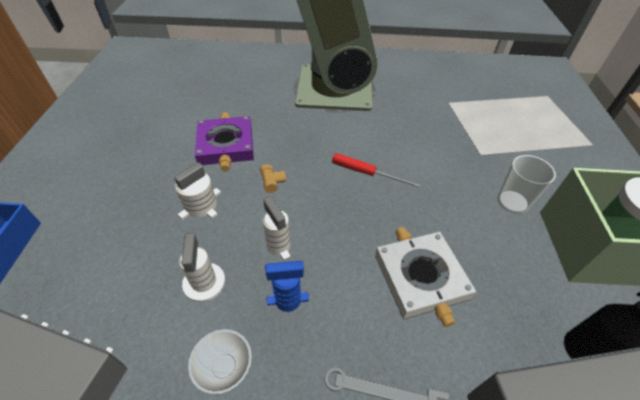

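View pics/top.png

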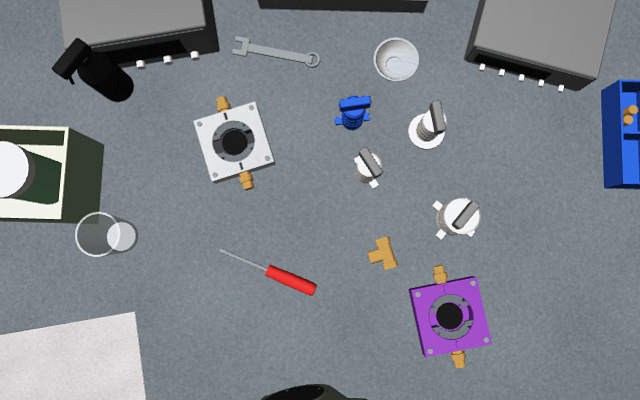

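Top view: the white two-eared cartridge is at about (367,165), the white socket at (234,141) with dark ridges at (226,117) and (241,166). The blue one (353,112) and the purple head (450,316) are look-alikes.

```bash
cat > b.py <<'E'
from h import *
for c in ['top','scene']:
    p=np.load('/tmp/'+c+'.npy',allow_pickle=True).item()
    P,u,v=cloud(p)
    def ob(name,cx,cy,r,z0,z1):
        m=(np.hypot(P[:,0]-cx,P[:,1]-cy)<r)&(P[:,2]>z0)&(P[:,2]<z1); Q=P[m]
        if len(Q)<10: print(name,'few',len(Q)); return
        rc=cv2.minAreaRect(Q[:,:2].astype(np.float32)); e=cv2.boxPoints(rc); a=e[1]-e[0]; b=e[2]-e[1]
        l=a if np.hypot(*a)>np.hypot(*b) else b
        print(c,name,len(Q),'med',np.median(Q,0).round(1),'rect',np.round(rc[0],1),np.round(rc[1],1),'yaw long',np.degrees(np.arctan2(l[1],l[0])).round(1))
    ob('bar',535,-88,55,107,119)
    ob('bar2',535,-88,55,100,122)
    ob('ears',535,-88,50,4,12)
    ob('socktop',590,169,110,27,34)
    ob('disc bar',615,-206,60,107,119)
    ob('wide bar',450,-262,60,90,105)
    ob('blue bar',640,-57,60,107,119)
E
python3 b.py
python3 - <<'E'
from h import *
p=np.load('/tmp/top.npy',allow_pickle=True).item(); save(p,'sock.png',(180,85,390,205),3.8)
# ears and ridges by pixel later
E
```

```text
top bar 284 med [535.5 -87.2 111.4] rect [536.5 -87.3] [55.5 16.3] yaw long 34.7
top bar2 308 med [535.3 -87.2 111.2] rect [536.5 -87.4] [55.6 16.3] yaw long 34.7
top ears 86 med [516.3 -99.2   7. ] rect [532.5 -83.5] [70.6 40.4] yaw long 50.6
top socktop 2999 med [584.6 174.4  30.1] rect [585.2 173.8] [161.6 126.4] yaw long 19.7
top disc bar 280 med [ 621.9 -205.8  111.1] rect [ 622.4 -206. ] [55.5 16.2] yaw long 12.2
top wide bar 295 med [ 448.2 -259.6   96.3] rect [ 448.9 -260.5] [16.5 55.9] yaw long -38.5
top blue bar 276 med [643.1 -56.8 111.3] rect [643.4 -57.2] [16.4 55.7] yaw long -79.1
scene bar 286 med [542.4 -87.5 113.1] rect [539.6 -88.3] [56.5 16.1] yaw long 33.9
scene bar2 333 med [544.7 -87.1 112.9] rect [539.6 -88.3] [56.5 16.3] yaw long 34.6
scene ears 108 med [559.8 -75.    8.3] rect [558.3 -82.9] [28.6 41.5] yaw long -73.3
scene socktop 3836 med [598.9 172.4  31. ] rect [591.3 174.5] [169.9 128. ] yaw long 19.8
scene disc bar 364 med [ 627.6 -204.5  113. ] rect [ 625.6 -206. ] [56.6 16.5] yaw long 11.6
scene wide bar 275 med [ 454.5 -259.8   97.9] rect [ 451.5 -260.1] [18.1 55.7] yaw long -37.8
scene blue bar 414 med [648.8 -57.8 113. ] rect [647. -58.] [16.5 54.9] yaw long -80.7
```

View pics/sock.png

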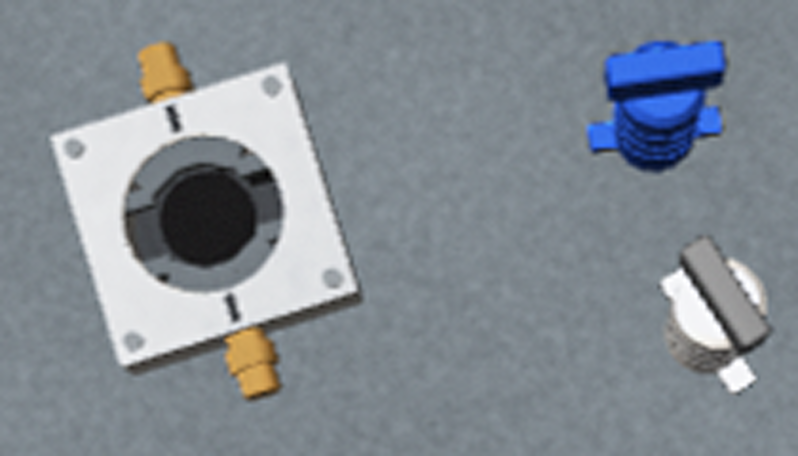

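The crop shows the socket's ridges at (172,118) and (233,308), with the slots at right angles to them at (145,228) and (262,185). The two-eared cartridge's bar lies in line with its ears. I'll move above the cartridge.

Emit:
move_arm:
  plan:
    - [[2.64, 3.13, 0], 8.5, 0]
    - [[2.64, 3.13, 0], 8.5, 0]
    - [[2.64, 3.13, 0], 3.4, 0]
    - [[2.64, 3.13, 0], 0, 0]
    - [[2.64, 3.13, 0], 0, 0]
  squeeze: 30

```text
time_s: 1.0
ee_pos: [274.4, -399.5, 214.1]
ee_rot: [180.0, -0.0, 34.6]
force: [1.0, -0.1, 0.3]
gripper_width: 91.4
gripper_force: 0.0
```

Emit:
move_arm:
  plan:
    - [[2.64, 3.13, 0], 0, 0]
    - [[2.64, 3.13, 0], 0, 0]
    - [[2.64, 3.13, 0], 0, 0]
    - [[2.64, 3.13, 0], 0, 0]
    - [[2.64, 3.13, 0], 0, 0]

```text
time_s: 1.5
ee_pos: [406.5, -242.9, 214.3]
ee_rot: [179.9, -0.0, 34.7]
force: [0.9, -0.5, 0.3]
gripper_width: 91.5
gripper_force: 0.0
```

Emit:
move_arm:
  plan:
    - [[2.64, 3.13, 0], 0, 0]
    - [[2.64, 3.13, 0], 0, 0]
    - [[2.64, 3.13, 0], 0, 0]
    - [[2.64, 3.13, 0], 0, 0]
    - [[2.64, 3.13, 0], 0, 0]

```text
time_s: 2.0
ee_pos: [538.5, -86.3, 214.1]
ee_rot: [180.0, -0.0, 34.7]
force: [1.1, -0.8, 0.8]
gripper_width: 91.5
gripper_force: 0.0
```

Emit:
move_arm:
  plan:
    - [[0, 0, 0], 0, 0]
    - [[0, 0, 0], 0, 0]

```text
time_s: 2.2
ee_pos: [537.6, -87.3, 213.7]
ee_rot: [-180.0, 0.1, 34.8]
force: [-1.3, -0.2, 0.3]
gripper_width: 91.2
gripper_force: 0.0
```

```bash
cat > c.py <<'E'
from h import *
def rect(p,name,cx,cy,r,z0,z1,white=False):
    P,u,v=cloud(p); m=(np.hypot(P[:,0]-cx,P[:,1]-cy)<r)&(P[:,2]>z0)&(P[:,2]<z1)
    if white:
        f=p['frame'][v,u].astype(int); m&=(f.min(1)>130)&(np.ptp(f,axis=1)<40)
    Q=P[m]
    if len(Q)<10: print(name,'few'); return
    rc=cv2.minAreaRect(Q[:,:2].astype(np.float32)); e=cv2.boxPoints(rc); a=e[1]-e[0]; b=e[2]-e[1]
    l=a if np.hypot(*a)>np.hypot(*b) else b
    print(name,len(Q),'zmed',np.median(Q[:,2]).round(1),'ctr',np.round(rc[0],1),np.round(rc[1],1),'yaw',np.degrees(np.arctan2(l[1],l[0])).round(1))
if __name__=='__main__':
    for c in ['top','scene']:
        rect(np.load('/tmp/'+c+'.npy',allow_pickle=True).item(),c+' sock',588,173,100,27,34,True)
    p=env.grab_frame('wrist'); rect(p,'wrist bar',537,-88,50,105,120); save(p,'w1.png')
    s=env.state(); print(s['ee_pos'],s['ee_rot'],s['time_s'])
E
python3 c.py
```

```text
top sock 2613 zmed 30.3 ctr [586.3 174.2] [126.9 126.5] yaw 19.7
scene sock 3133 zmed 31.2 ctr [587.9 173.3] [127.8 128.1] yaw -69.8
wrist bar 1058 zmed 112.8 ctr [538.4 -87.5] [55.9 15.3] yaw 34.5
[537.08991414 -88.04970707 213.79650775] [-1.79996185e+02  5.92062284e-02  3.46840219e+01] 2.25
```

View pics/w1.png

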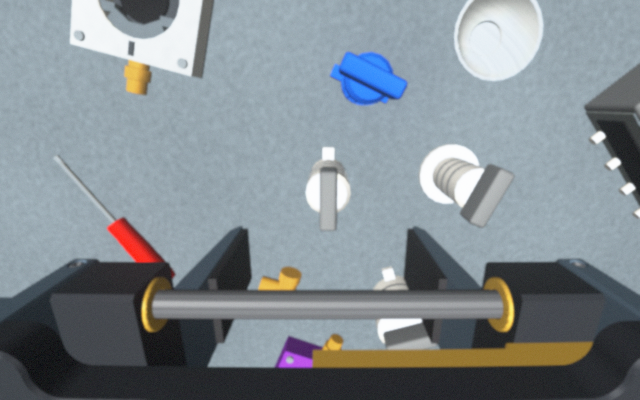

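The wrist view shows the cartridge bar at (328,195), aligned between the open fingers. The fit puts it at (538,−87.5), so I'll descend and grip.

Emit:
move_arm:
  plan:
    - [[0.1, 0.05, -3.5], 0, 0]
    - [[0, 0, -3.5], 0, 0]
    - [[0, 0, -3], 0, 0]
    - [[0, 0, -1.8], 0, 0]
    - [[0, 0, -0.75], 0, 0]

```text
time_s: 2.75
ee_pos: [536.4, -88.4, 86.8]
ee_rot: [-179.9, 0.2, 34.5]
force: [-0.4, 0.7, 0.1]
gripper_width: 91.3
gripper_force: 0.0
```

Emit:
move_arm:
  plan:
    - [[0, 0, 0], 0, 0.6]
    - [[0, 0, 0], 0, 1]
    - [[0, 0, 0], 0, 1]
    - [[0, 0, 0], 0, 1]
    - [[0, 0, 0], 0, 1]
  squeeze: 45

```text
time_s: 3.25
ee_pos: [539.0, -87.3, 89.2]
ee_rot: [179.9, -0.1, 34.7]
force: [0.5, 0.3, -0.3]
gripper_width: 54.0
gripper_force: 0.0
```

Emit:
move_arm:
  plan:
    - [[0, 0, 0], 0, 1]
    - [[0, 0, 0], 0, 1]
    - [[0, 0, 0], 0, 1]
    - [[0, 0, 0], 0, 1]
    - [[0, 0, 0], 0, 1]

```text
time_s: 3.75
ee_pos: [538.6, -87.3, 88.4]
ee_rot: [180.0, 0.0, 34.7]
force: [-0.2, -0.4, 0.9]
gripper_width: 15.8
gripper_force: 45.0
```

Emit:
move_arm:
  plan:
    - [[0, 0, 2], 0, 1]
    - [[0, 0, 3], 0, 1]
    - [[0, 2, 2], 8, 1]
    - [[0.6, 3, 0], 8, 1]
    - [[0.6, 3, 0], 8, 1]

```text
time_s: 4.25
ee_pos: [550.7, -6.7, 158.9]
ee_rot: [180.0, -0.0, 58.9]
force: [-0.4, 0.1, -2.0]
gripper_width: 15.7
gripper_force: 45.0
```

Emit:
move_arm:
  plan:
    - [[0.6, 3, 0], 8, 1]
    - [[0.6, 3, 0], 8, 1]
    - [[0.6, 3, 0], 8, 1]
    - [[0.6, 3, 0], 8, 1]
    - [[0.6, 3, 0], 8, 1]

```text
time_s: 4.75
ee_pos: [580.2, 143.8, 157.7]
ee_rot: [-179.9, 0.0, 99.0]
force: [-0.1, 0.4, -2.4]
gripper_width: 15.6
gripper_force: 45.0
```

Emit:
move_arm:
  plan:
    - [[0.7, 2.15, 0], 8, 1]
    - [[0, 1, 0], 3, 1]
    - [[0, 0, 0], 0, 1]
    - [[0, 0, 0], 0, 1]
    - [[0, 0, 0], 0, 1]

```text
time_s: 5.25
ee_pos: [587.3, 173.3, 158.2]
ee_rot: [-180.0, 0.0, 109.6]
force: [-1.0, 0.4, -1.6]
gripper_width: 15.8
gripper_force: 45.0
```

```bash
python3 - <<'E'
from c import *
s=env.state(); print(s['ee_pos'],s['ee_rot'],s['force'],s['gripper_width'],s['time_s'])
for c in ['wrist','top','scene']:
    p=env.grab_frame(c); x,y,z=s['ee_pos']
    rect(p,c+' sock',587,173.5,100,27,34,True)
    P,u,v=cloud(p)
    for zz in range(40,190,10):
        m=(np.hypot(P[:,0]-x,P[:,1]-y)<50)&(abs(P[:,2]-zz)<5)
        if c!='top' and m.sum()>20: print(zz,m.sum(),P[m].min(0).round(),P[m].max(0).round())
    save(p,c+'2.png')
E
```

```text
[587.26943371 173.31333489 158.19475759] [-1.79950282e+02  1.36294624e-02  1.09568795e+02] [-0.9566618   0.42921911 -1.63494976] 15.764703189921164 5.25
wrist sock 10343 zmed 30.9 ctr [587.  173.9] [126.6 125.9] yaw 19.7
70 57 [565. 175.  70.] [602. 208.  75.]
80 440 [565. 175.  75.] [603. 208.  85.]
90 95 [565. 179.  85.] [599. 195.  95.]
100 245 [564. 171.  95.] [606. 196. 105.]
110 148 [564. 171. 105.] [606. 196. 115.]
120 285 [564. 172. 115.] [604. 196. 125.]
130 293 [564. 167. 125.] [607. 196. 135.]
140 197 [565. 175. 135.] [603. 195. 145.]
150 238 [565. 174. 145.] [603. 195. 155.]
160 212 [565. 184. 155.] [596. 202. 165.]
170 404 [565. 184. 165.] [597. 202. 175.]
180 2555 [564. 162. 175.] [598. 202. 185.]
top sock 1546 zmed 30.2 ctr [586.2 173.9] [126.8 125.8] yaw 19.7
scene sock 2709 zmed 31.1 ctr [587.6 173.3] [127.5 129.1] yaw -69.7
70 53 [583. 138.  69.] [610. 206.  75.]
80 176 [579. 137.  75.] [611. 208.  85.]
90 98 [584. 150.  85.] [611. 189.  94.]
100 123 [578. 149.  95.] [612. 192. 105.]
110 96 [581. 150. 105.] [611. 189. 115.]
120 137 [577. 150. 115.] [611. 191. 125.]
130 129 [579. 149. 125.] [611. 193. 135.]
140 119 [585. 150. 135.] [610. 190. 145.]
150 183 [592. 151. 145.] [610. 193. 155.]
160 98 [590. 144. 155.] [608. 192. 165.]
170 146 [578. 144. 165.] [610. 194. 175.]
180 301 [577. 144. 175.] [612. 193. 185.]
```

View pics/scene2.png

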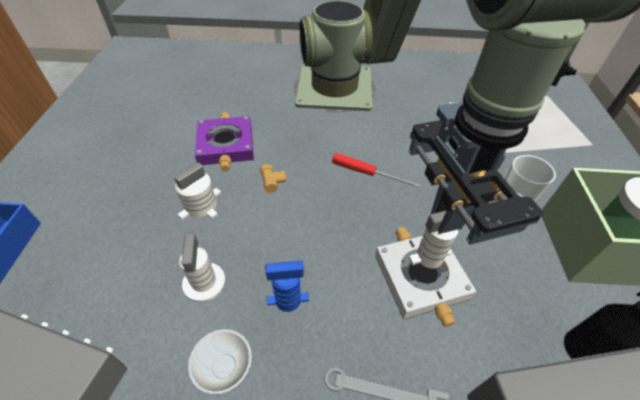

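View pics/wrist2.png

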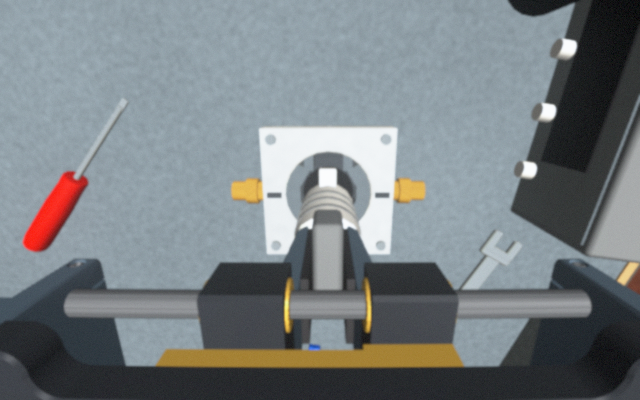

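Scene view: the cartridge hangs upright over the socket at about (430,250). Wrist view: the ear at (327,175) lines up with the slot. Centres agree to about 1.5 mm, so I'll lower it.

Emit:
move_arm:
  plan:
    - [[0, 0, -2], 0, 1]
    - [[0, 0.05, -1.5], 0, 1]
    - [[0, 0, -0.5], 0, 1]
    - [[0, 0, -0.5], 0, 1]
    - [[0, 0, 0], 0, 1]

```text
time_s: 5.9
ee_pos: [587.6, 174.5, 113.3]
ee_rot: [-180.0, 0.0, 109.6]
force: [0.5, -0.9, -2.5]
gripper_width: 15.8
gripper_force: 45.0
```

Emit:
move_arm:
  plan:
    - [[0, 0, -0.3], 0, 1]
    - [[0, 0, -0.3], 0, 1]
    - [[0, 0, -0.3], 0, 1]
    - [[0, 0, 0], 0, 1]
    - [[0, 0, 0], 0, 1]

```text
time_s: 6.4
ee_pos: [588.2, 174.8, 105.3]
ee_rot: [179.9, 0.0, 109.7]
force: [0.1, 0.1, 2.8]
gripper_width: 16.0
gripper_force: 45.0
```

Emit:
move_arm:
  plan:
    - [[0, 0, -0.3], 0, 1]
    - [[0, 0, -0.3], 0, 1]
    - [[0, 0, -0.2], 0, 1]
    - [[0, 0, 0], 0, 1]
    - [[0, 0, 0], 0, 1]

```text
time_s: 6.9
ee_pos: [588.2, 174.8, 97.1]
ee_rot: [179.9, 0.0, 109.7]
force: [-0.1, 0.4, 6.9]
gripper_width: 15.9
gripper_force: 45.0
```

Emit:
move_arm:
  plan:
    - [[-0.05, -0.1, 0], -6, 1]
    - [[0, 0, 0], -6, 1]
    - [[0, 0, 0], -6, 1]
    - [[0, 0, 0], -6, 1]
    - [[0, 0, 0], -6, 1]

```text
time_s: 7.4
ee_pos: [587.9, 173.8, 97.2]
ee_rot: [179.9, -0.0, 79.4]
force: [0.1, -0.1, 5.8]
gripper_width: 15.6
gripper_force: 45.0
```

Emit:
move_arm:
  plan:
    - [[0, 0, 0], -6, 1]
    - [[0, 0, 0], -6, 1]
    - [[0, 0, 0], -6, 1]
    - [[0, 0, 0], -6, 1]
    - [[0, 0, 0], -6, 1]

```text
time_s: 7.9
ee_pos: [587.9, 173.8, 97.2]
ee_rot: [179.9, -0.1, 49.4]
force: [0.4, -0.4, 5.8]
gripper_width: 15.7
gripper_force: 45.0
```

```bash
python3 -c "
from h import *
s=env.state();print(s['force'],s['torque'],s['ee_rot'],s['qpos'])"
```

```text
[ 0.42355625 -0.38189224  5.75325665] [-0.09473627 -0.03573927  0.08991658] [ 1.79912590e+02 -9.18484220e-02  4.94262051e+01] [ 1.54058599e+01  2.68328652e+01  9.40212856e+01 -2.45649849e-02
  5.90208192e+01  5.59923461e+01]
```

Turning freely with low torque, so I'll continue toward the stop.

Emit:
move_arm:
  plan:
    - [[0, 0, 0], -6, 1]
    - [[0, 0, 0], -6, 1]
    - [[0, 0, 0], -6, 1]
    - [[0, 0, 0], -6, 1]
    - [[0, 0, 0], -5, 1]

```text
time_s: 8.4
ee_pos: [587.8, 173.8, 97.2]
ee_rot: [180.0, -0.1, 20.4]
force: [0.5, -0.4, 6.1]
gripper_width: 15.5
gripper_force: 45.0
```

Emit:
move_arm:
  plan:
    - [[0, 0, 0], -2, 1]
    - [[0, 0, 0], -2, 1]
    - [[0, 0, 0], -1, 1]
    - [[0, 0, 0], 0, 1]
    - [[0, 0, 0], 0, 1]

```text
time_s: 8.9
ee_pos: [587.8, 173.7, 97.2]
ee_rot: [180.0, -0.1, 15.7]
force: [0.7, -0.6, 5.9]
gripper_width: 15.8
gripper_force: 45.0
```

```bash
python3 -c "
from h import *
s=env.state();print(s['force'],s['torque'],s['ee_rot'],s['ee_pos'])"
```

```text
[ 0.74571589 -0.58054296  5.94332619] [-0.20921719  0.0483405  -0.00358741] [ 1.79979482e+02 -1.08427839e-01  1.56590318e+01] [587.79561353 173.74183062  97.1768914 ]
```

Emit:
move_arm:
  plan:
    - [[0, 0, 0], -1, 1]
    - [[0, 0, 0], -1, 1]
    - [[0, 0, 0], 0, 1]
    - [[0, 0, 0], 0, 1]

```text
time_s: 9.3
ee_pos: [587.8, 173.8, 97.2]
ee_rot: [180.0, -0.1, 13.7]
force: [0.1, 0.3, 6.2]
gripper_width: 15.7
gripper_force: 45.0
```

```bash
python3 -c "
from h import *
s=env.state();print(s['force'],s['torque'],s['ee_rot'],s['ee_pos'])"
```

```text
[0.11856646 0.31653413 6.24402013] [-0.1168299   0.10982758  0.00784792] [ 1.79984789e+02 -1.08764728e-01  1.36617347e+01] [587.76474754 173.77291496  97.1805956 ]
```

Emit:
move_arm:
  plan:
    - [[0, 0, 0], -1, 1]
    - [[0, 0, 0], -1, 1]
    - [[0, 0, 0], 0, 1]
    - [[0, 0, 0], 0, 1]

```text
time_s: 9.7
ee_pos: [587.8, 174.0, 97.2]
ee_rot: [180.0, -0.1, 11.8]
force: [-0.0, 0.2, 6.4]
gripper_width: 15.9
gripper_force: 45.1
```

```bash
python3 - <<'E'
from c import *
s=env.state();print(s['force'],s['torque'],s['ee_rot'],s['ee_pos'],s['time_s'])
p=env.grab_frame('wrist'); rect(p,'bar',588,174,45,112,125); save(p,'w3.png')
E
```

```text
[-0.03696946  0.15745346  6.42711685] [0.09794604 0.04498844 0.96161585] [ 1.79965222e+02 -1.24673203e-01  1.18471768e+01] [587.82951096 173.98041897  97.18587059] 9.7
bar 2688 zmed 121.4 ctr [597.6 173.3] [39.9 34.3] yaw 33.3
```

View pics/w3.png

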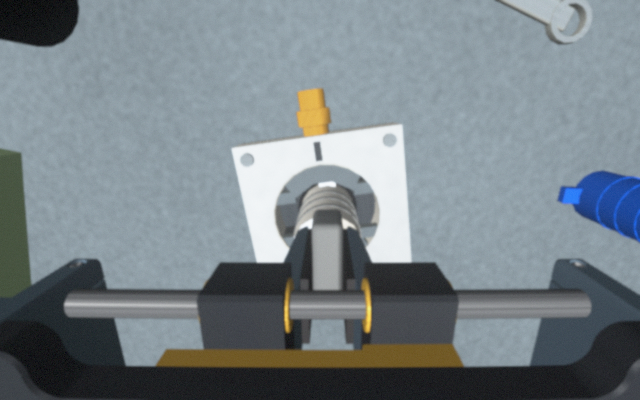

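The torque jumped to about 1 N m, so it is at the stop. In the picture the ear has gone under the lip near (328,185), below the dark ridge at (318,150). I'll ease off the twist, let the spring lift it, and release.

Emit:
move_arm:
  plan:
    - [[0, 0, 0.1], 1, 1]
    - [[0, 0, 0.1], 0, 1]
    - [[0, 0, 0.1], 0, 1]
    - [[0, 0, 0], 0, 1]
    - [[0, 0, 0], 0, 1]

```text
time_s: 10.25
ee_pos: [587.7, 173.9, 99.8]
ee_rot: [-180.0, -0.1, 12.6]
force: [1.9, 0.9, 3.9]
gripper_width: 15.8
gripper_force: 45.0
```

Emit:
move_arm:
  plan:
    - [[0, 0, 0], 0, 0.7]
    - [[0, 0, 0], 0, 0.6]
    - [[0, 0, 0], 0, 0.5]
    - [[0, 0, 0], 0, 0.5]
    - [[0, 0, 0], 0, 0.5]

```text
time_s: 10.75
ee_pos: [586.8, 173.6, 99.2]
ee_rot: [180.0, 0.1, 12.7]
force: [0.7, 0.6, -1.1]
gripper_width: 45.2
gripper_force: 0.0
```

Emit:
move_arm:
  plan:
    - [[0, 0, 1], 0, 0.5]
    - [[0, 0, 3], 0, 0.5]
    - [[0, 0, 4], 0, 0.5]
    - [[0, 0, 4], 0, 0.5]
    - [[0, 0, 0], 0, 0.5]

```text
time_s: 11.25
ee_pos: [590.4, 174.6, 227.0]
ee_rot: [-180.0, -0.8, 12.7]
force: [0.9, 0.4, 0.1]
gripper_width: 45.6
gripper_force: 0.0
```

```bash
python3 - <<'E'
from c import *
for c in ['wrist','scene']:
    p=env.grab_frame(c)
    for z in ((112,132),(121,128)): rect(p,c,588,174,45,*z)
    save(p,c+'4.png')
    rect(p,'blue',645,-57,50,107,119)
    rect(p,'disc',624,-206,50,107,119)
    rect(p,'wide',451,-260,50,90,105)
print(env.state()['force'],env.state()['ee_pos'])
E
```

```text
wrist 1076 zmed 124.7 ctr [588.  174.1] [54.9 15.8] yaw 12.5
wrist 1038 zmed 124.8 ctr [588. 174.] [54.8 15.8] yaw 12.2
blue 958 zmed 112.9 ctr [644.9 -56.3] [15.7 56.1] yaw -80.2
disc few
wide few
scene 446 zmed 124.5 ctr [588.7 173.1] [56.2 16.8] yaw 13.0
scene 337 zmed 124.9 ctr [588.5 173.1] [55.9 16.8] yaw 13.3
blue 418 zmed 113.1 ctr [647.2 -57.9] [16.7 54.8] yaw -81.2
disc 370 zmed 113.1 ctr [ 625.8 -206. ] [56.2 16.4] yaw 11.5
wide 269 zmed 97.9 ctr [ 451.8 -260.3] [18.  55.8] yaw -37.5
[-0.40753193  0.09098924 -0.34892316] [587.48242638 173.81705213 221.24997831]
```

View pics/wrist4.png

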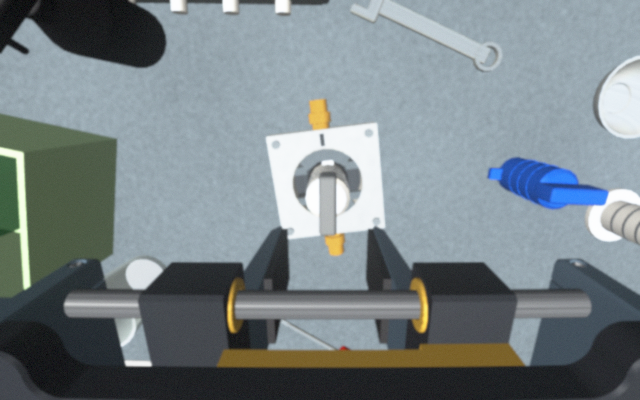

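The wrist view shows the released cartridge upright in the head at (328,190). Its top is at 125 mm (foot at 12 mm), turned to the stop. The bystanders have not moved.

```bash
python3 -c "
from workcell import env
print(env.job_done())"
```

```text
the job is handed in; nothing more can be done
None
```

The two-eared cartridge is locked in the white filter head: turned clockwise to the stop, foot at about 12 mm after release, the other cartridges where they were, and the job handed in at about 11 s of the 48 s allowed (no verdict was returned).

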